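# Walk a hydraulic manifold block round and square it to the fixture fence

### The arm

A 6-joint arm with a two-finger parallel gripper is mounted at the origin on the work surface. World frame = base frame: x ahead of the robot, y to its left, z up, the work surface at z = 0. Lengths are in mm, angles in rad, forces in N, time in s.
With the tool pointing down it reaches from about 425 to 950 mm from the base axis. Payload 14.7 kg.
Tool frame: the origin (TCP) lies on the centre line of the jaws, within the pads' length; the fingertips stand ctrl.nose_length ahead of it and the grasp point (between the pads) lies 3 mm ahead of it (ctrl.nose_length is the distance from the TCP to the fingertips, in mm); z points along the fingers, y is the line along which they close (so a half turn about z gives the same grasp; the last joint's range is limited). The gripper opens to 85 mm and grips with 20 to 120 N. Pads are 22 mm wide; open, the fingers measure 114 mm over their backs; the gripper's body (76 mm by 85 mm) begins 54 mm behind the grasp point. The pads swing forward as they close: fully open they stand 13 mm farther back than shut.
Start: joints at [-1.251, 0.48, 1.596, -0, 1.065, -0.047], TCP at [233.125, -606.75, 253.297] pointing down, gripper open.
Joint ranges: [-2.75, 2.75], [-0.82, 2.05], [0.23, 2.67], [-1.56, 4.7], [0.09, 2.69], [-2.92, 2.92]. Speed limits (rad/s): [1.89, 1.89, 2.39, 3.01, 3.01, 3.01].

### API

Orientations are given as a unit quaternion [w, x, y, z].
In Python, from cell import sensors, eyes, ctrl gives the robot as it stands. The module is installed in compiled form; this text tells all that it offers.
- The arm moves only by the tool arm_command, never from a script. Its argument "rows" is a list of rows, each a list of 5 numbers: the shift along the tool's x, y, z in mm, then the turn about the tool's z in rad, then the finger opening in mm, from 0 to 85.4. In form: [[dx, dy, dz, roll, grip], ...]. A call has 1 to 8 rows; each row shifts and turns the commanded pose from where the row before left it, along the tool's axes as they then stand; what a row does not reach is not made up. A row lasts 1/8 s, in which the tool goes at most 62.5 mm and 10.7 degrees, less where a joint would pass 70% of its speed; a pose out of reach is approached as far as the arm can. A call is refused whole if a number of a shift passes 62.5 or a number of a turn 0.188, either way. A call with a gripper value outside its range is refused whole. The fingers move at their own pace and stop on an object; "newtons" is the grip in N (left out, the last holds). Time passes only in rows, so rows that do not move let the fingers close. It gives the time, the measured TCP pose, the force, the opening and the grip force at its end, in the units of the state.
- sensors.get_obs(): the state, without advancing time (a new reading comes with each control period).
- eyes.get_image(name): name is "side" or "top"; returns the picture (400x640x3 uint8, red, green, blue); there is no depth.
- eyes.camera_model(name): a dict with "camera_matrix" (3x3 intrinsics, pixels), "position" and "rotation" of the camera in the world. Camera axes: x right, y up, looking along -z (the intrinsics and any distortion apply to the point x, -y, -z); pixel columns grow to the right and rows downward; lengths in mm; the calibration is good to about 2 mm. A picture is of the moment at which its call begins. camera_model takes no time and is no camera call.
- ctrl.close_job(): hands the job in; it is judged then, once.
The state is a dict: "time": time; "qpos": joint angles; "qd": joint speeds; "joint_torque": joint torques, N m; "eef_pos": TCP position; "ee_rot": TCP orientation; "force": force on the tool from outside, world axes, zero at the start; "torque": the same for the moment, N m; "grip_width": finger opening in mm; "grasp_force": force on a finger pad.
Only numpy, scipy, OpenCV 4.12 (cv2) and the standard library are available. Lean on these libraries where they do the work, as an engineer would, in place of code of your own. Each camera call takes 0.05 s, during which the arm holds its last target. There are 200 camera calls.

### The job

The heavy manifold block stands turned away from the fence on the fixture plate. Without gripping or lifting it, walk it round on the spot by pushing its corners in turn with the fingers, until its bright port face looks squarely at the fence with the block clear of it and within about 3 cm of where it stood; then push it home so that the whole port face lies flat against the fence. Push only on its sides, never on the black coil on top, do not run it into the fence while it is still askew, and leave everything else in place.

Things in the scene. Friction and masses are not known exactly. Their poses are not given: they have to be found in the camera images.
- block: Aluminium manifold block, 95 mm (x) x 130 mm (y) x 55 mm high, upright sides, 1.4 to 2.1 kg, slides on the plate (6 to 15 N). Dark blue-grey; its port face, the long side at +x, is bright with three ports and shows from above as an 8 mm bright strip. Origin: centre of the underside, x out of the port face. At the start the port face looks 54 to 83 degrees anticlockwise (from above) of the fence's x.
- coil: Black solenoid coil fixed on top of the block, 36 mm along x, 59 mm along y, 28 mm high (its top 83 mm above the plate), nearer the back of the block. Origin: on the block's top face, 20 mm behind and 8 mm to the +y side of the block's centre. Fragile: not to be touched.
- port_left (a point): Point on the port face of the block at its +y end, half-way up (27.5 mm above the plate).
- port_right (a point): Point on the port face of the block at its -y end, half-way up.
- fence: Bright steel fence bar fixed on the plate, 280 mm long, 16 mm thick, 35 mm high. Origin: middle of its contact face (robot side), at the plate's surface. x points through the fence away from the robot, y along it; with the port face home, the block's x is along it. Two open clamps with red handles stand behind the fence, up to 100 mm above the plate.
- plate: Grey fixture plate with a grid of holes, 360 mm along x, 460 mm along y, 15 mm thick, fixed on the bench. Origin: centre of its underside, on the bench top (z = 0); its top is at z = 0.015. The fence's contact face is 85 mm from the origin along +x, and the axes are parallel to the fence's.
- plug: Loose brass hexagon plug, 30 mm across, 26 mm high, standing near a corner of the plate. Origin: centre of its underside. Leave it.
- cartridge: Loose steel cartridge valve, 32 mm across, 58 mm high, standing near a corner of the plate. Origin: centre of its underside. Leave it.
- gauge: Loose pressure gauge lying on its back on the plate beside the end of the fence, white dial, 63 mm across, 26 mm high, its brass stem reaching 64 mm from the dial's centre along -y. Origin: underside, below the dial's centre. Leave it.
- wrench: Steel wrench, 200 mm long, lying on the bench to the right of the plate. Leave it.
- driver: Screwdriver with a yellow handle, 200 mm long, lying on the bench to the left of the plate. Leave it.
- spray: Clear bottle with blue label and orange cap, 64 mm across, 170 mm high, standing on the bench at the back right. Origin: centre of its underside. Leave it.
- capbin: Red bin of yellow caps, 100 x 140 x 60 mm, on the bench at the back left. Origin: centre of its underside. Leave it.
Not all that is in view belongs to the job. What is shaped like the block but green or pink is not meant.

How it is judged (in metres and radians):
On the way:
1. the block is turned on its spot: port face towards the fence within 8 degrees, block clear of the fence by 15 mm or more and its centre within 32 mm of where it stood (angle between the x axis of block and the x axis of fence, either way round below 0.14 rad and x of fence in the frame of block above 0.03 m and x of each of port_left, port_right in the frame of fence below -0.015 m and distance of block from where it was at the start of the episode below 0.032 m), for 0.2 s.
At the end, for the whole second after the job is handed in: Both ends of the bright port face lie within 3 mm of the fence's contact face (square within 2 degrees), the whole face within the length of the fence, the block flat on the plate, at rest and released (x of port_left in the frame of fence between -0.003 and 0.003 m and x of port_right in the frame of fence between -0.003 and 0.003 m and angle between the x axis of block and the x axis of fence, either way round below 0.035 rad and y of port_left in the frame of fence below 0.142 m and y of port_right in the frame of fence above -0.142 m and x of fence in the frame of block above 0.03 m and z of block in the frame of fence below 0.004 m and angle between block's own z axis and vertical below 0.04 rad and linear speed of block below 0.01 m/s and angular speed of block below 0.05 rad/s); the robot touches nothing.
It fails at once if the block is lifted or carried (6 mm off the plate) or tipped (more than 7 degrees) (z of block in the frame of fence above 0.006 m or angle between block's own z axis and vertical above 0.12 rad).
It fails at once if the coil is pushed, gripped or knocked (more than 1 N) (contact force between any of the fingers, the arm and coil above 1 N).
It fails at once if the block is run into the fence (more than 2 N) while more than 14 degrees askew (contact force between block and fence above 2 N and angle between the x axis of block and the x axis of fence, either way round above 0.25 rad).
It fails at once if the plug, cartridge valve, gauge, wrench, screwdriver, bottle or red bin is moved by more than 15 mm (distance of any of plug, cartridge, gauge, wrench, driver, spray, capbin from where it was at the start of the episode above 0.015 m).
It also fails if it takes over 72 s, if anything falls off the work surface, if the arm or the gripper's body presses on something with over 40 N, if the wrist force passes 120 N, or if a joint passes its speed limit or range.

## Working session

There is one attempt and no reset: what is moved stays moved. The work goes in short steps, Python scripts to look and compute and a tool call to move; the robot and the scene stay as the last step left them, time stands still between calls to the robot, and variables do not carry over. Pictures are saved under pics/ and viewed, at most 10 in all, crops included, and the job is handed in when it is done.

Besides the shell and the picture viewer there is one more tool, called after "Request:" by a JSON object that holds its "method" and its "body", one argument or row to a line. arm_command: Moves the arm, as the interface text tells. Its arguments: {"type":"object","properties":{"rows":{"type":"array","items":{"type":"array","items":{"type":"number"}}},"newtons":{"type":"number"}},"required":["rows"]}

```bash
mkdir -p pics; python3 - <<'E'
from cell import sensors, eyes, ctrl
import cv2, numpy as np
print(ctrl.nose_length); o=sensors.get_obs(); print({k:np.round(v,3) for k,v in o.items()})
for n in("top","side"):
    im=eyes.get_image(n); cv2.imwrite(f"pics/{n}0.png",im[:,:,::-1]); print(n,eyes.camera_model(n))
E
```

```text
22.0
{'time': np.float64(0.0), 'qpos': array([-1.251,  0.481,  1.597,  0.   ,  1.065, -0.047]), 'qd': array([-0.001, -0.001, -0.   ,  0.   ,  0.001,  0.   ]), 'joint_torque': array([-3.0000e-03, -9.5066e+01, -4.3020e+01, -0.0000e+00,  1.2000e-02,
       -0.0000e+00]), 'eef_pos': array([ 233.007, -606.376,  252.672]), 'ee_rot': array([-0.001,  0.983,  0.182, -0.   ]), 'force': array([-0.44 ,  0.415, -0.559]), 'torque': array([-0.005, -0.06 , -0.016]), 'grasp_force': np.float64(0.0), 'grip_width': np.float64(85.474)}
top {'camera_matrix': array([[461.89172596,   0.        , 328.67763046],
       [  0.        , 461.89172596, 200.21462168],
       [  0.        ,   0.        ,   1.        ]]), 'position': array([ 2.81309890e+02, -2.56767102e-01,  1.61577704e+03]), 'rotation': array([-0.70047569, -0.05930585,  0.04484123,  0.70979285])}
side {'camera_matrix': array([[448.02713605,   0.        , 320.03098046],
       [  0.        , 448.02713605, 199.67371828],
       [  0.        ,   0.        ,   1.        ]]), 'position': array([ 376.14696308,  769.25376298, 1006.49885602]), 'rotation': array([-0.08174936, -0.03120165,  0.33455223,  0.93830608])}
```

View pics/top0.png

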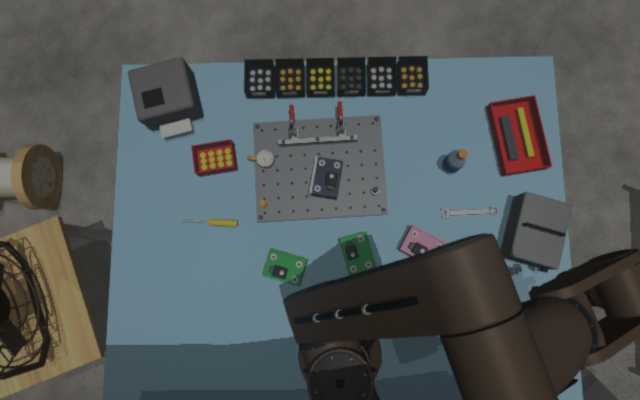

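View pics/side0.png

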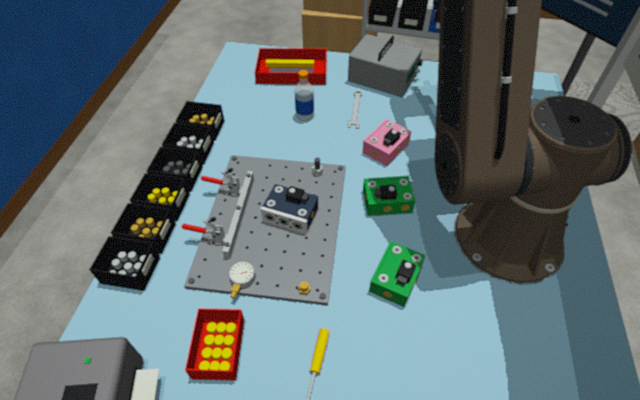

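Top view: the block is dark blue-grey at (326,177), with its bright face looking left (+y). The candidates are blue-grey (326,177), green (285,265), green (357,252) and pink (422,242), so I choose the blue-grey one. The fence runs from (278,141) to (357,139).

```bash
cat > h.py <<'E'
import numpy as np, cv2
from scipy.spatial.transform import Rotation as R
from cell import sensors, eyes, ctrl
def cam(n):
    m=eyes.camera_model(n); q=m["rotation"]
    return m["camera_matrix"],np.array(m["position"]),R.from_quat([q[1],q[2],q[3],q[0]]).as_matrix()
def ray(n,px):
    K,p,M=cam(n); px=np.atleast_2d(px).astype(float)
    d=np.c_[(px[:,0]-K[0,2])/K[0,0],-(px[:,1]-K[1,2])/K[1,1],-np.ones(len(px))]
    return p,d@M.T
def onz(n,px,z):
    p,d=ray(n,px); return p+d*((z-p[2])/d[:,2])[:,None]
def proj(n,P):
    K,p,M=cam(n); c=(np.atleast_2d(P)-p)@M
    return np.c_[K[0,0]*c[:,0]/-c[:,2]+K[0,2],K[1,1]*c[:,1]/c[:,2]+K[1,2]]
E
python3 - <<'E'
from h import *
t=cv2.imread("pics/top0.png"); s=cv2.imread("pics/side0.png")
a=cv2.resize(t[105:225,240:400],None,fx=5,fy=5,interpolation=cv2.INTER_CUBIC); cv2.imwrite("pics/c1.png",a)
b=cv2.resize(s[145:305,180:350],None,fx=3.7,fy=3.7,interpolation=cv2.INTER_CUBIC); cv2.imwrite("pics/c2.png",b)
E
```

```text
(no output)
```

View pics/c1.png

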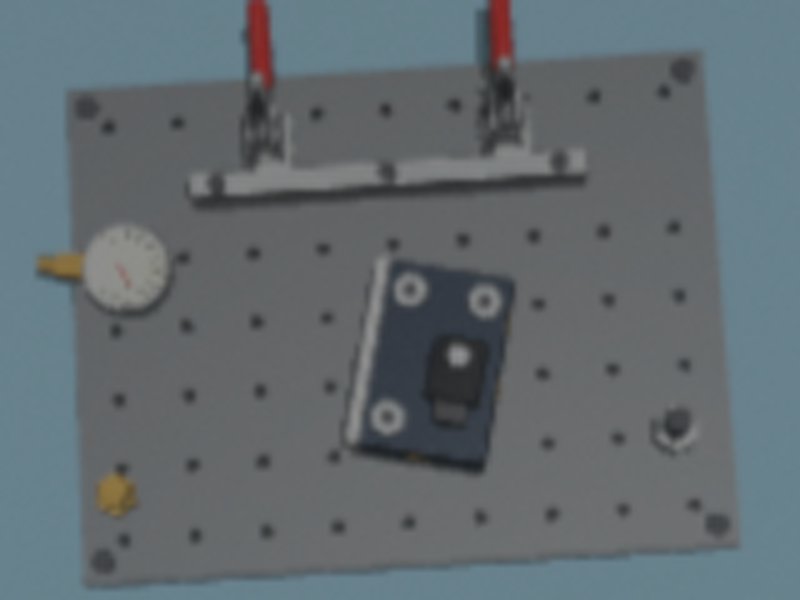

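View pics/c2.png

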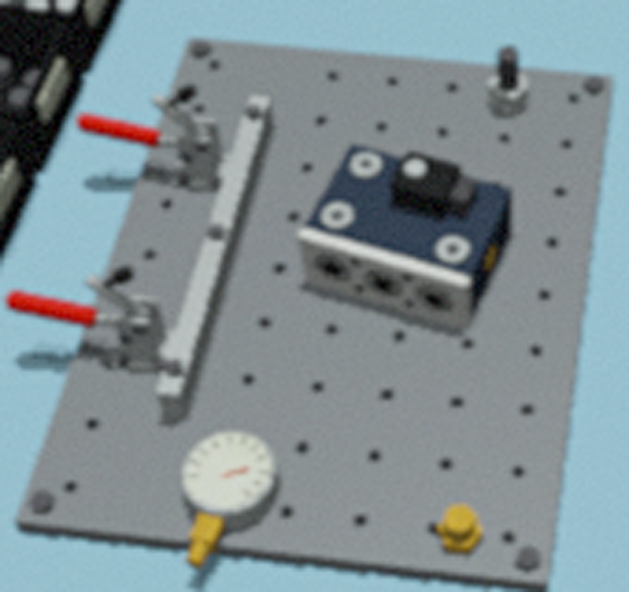

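```bash
cat >> h.py <<'E'
def tri(a,b):
    p,d=ray("top",a);q,e=ray("side",b);out=[]
    for u,v in zip(d,e):
        s=np.linalg.lstsq(np.c_[u,-v],q-p,rcond=None)[0]; A=p+s[0]*u;B=q+s[1]*v
        out.append(np.r_[(A+B)/2,np.linalg.norm(A-B)])
    return np.array(out)
def blk(C): # C: corners on top: port-left(+y), port-right, back-right, back-left
    c=C[:,:2].mean(0); x=(C[0]+C[1]-C[2]-C[3])[:2]; y=(C[0]+C[3]-C[1]-C[2])[:2]
    return c,np.arctan2(x[1],x[0]),np.arctan2(-y[0],y[1]),np.linalg.norm(x)/2,np.linalg.norm(y)/2
E
python3 - <<'E'
from h import *
np.set_printoptions(suppress=True,precision=1)
c1=lambda l:(np.array(l)+.5)/5-.5+[240,105]
c2=lambda l:(np.array(l)+.5)/3.7-.5+[180,145]
T=[[348,447],[380,258],[515,280],[485,460]]; S=[[470,283],[302,233],[352,147],[510,190]]
print("block",tri(c1(T),c2(S))); C=onz("top",c1(T),70);print(C[:,:2],*blk(C)); C=onz("side",c2(S),70);print(C[:,:2],*blk(C))
P=[[67,90],[703,50],[738,545],[85,587]]; Q=[[20,522],[190,42],[610,75],[547,580]]
pt=onz("top",c1(P),15);print("plate",pt,onz("side",c2(Q),15))
F=[[194,201],[586,180]]; G=[[170,392+12],[268,100+2]]
print("fence",onz("top",c1(F),50),onz("side",c2([[183,395],[270,102]]),50))
for f,C in(("top",pt),("side",onz("side",c2(Q),15))):
    v=(C[1]-C[0]+C[2]-C[3]);w=C[0]+C[1]-C[2]-C[3]; print(f,C.mean(0),np.degrees(np.arctan2(v[0],-v[1])),np.degrees(np.arctan2(w[1],w[0])),np.linalg.norm(v)/2,np.linalg.norm(w)/2)
E
```

```text
block [[533.5  95.7  73.9   1.4]
 [662.3  72.9  74.6   2.2]
 [647.9 -19.2  66.9   0.7]
 [522.9   3.1  68.5   0.8]]
[[533.4  96. ]
 [664.6  73.3]
 [647.6 -19.2]
 [523.1   3.1]] [592.2  38.3] 1.4242716850377786 1.3964473554496977 93.64350757633437 129.8054904915538
[[534.8  92.8]
 [662.6  69.7]
 [646.6 -16.6]
 [522.2   4.4]] [591.6  37.6] 1.408855525724987 1.3973386573858917 88.47642077266994 128.00382794174337
plate [[ 806.3  300.9   15. ]
 [ 827.6 -157.7   15. ]
 [ 469.2 -171.9   15. ]
 [ 446.1  283.8   15. ]] [[ 802.3  299.6   15. ]
 [ 824.6 -153.6   15. ]
 [ 471.5 -176.    15. ]
 [ 448.3  280.6   15. ]]
fence [[712.6 204.1  50. ]
 [722.9 -70.1  50. ]] [[712.7 205.1  50. ]
 [727.  -68.1  50. ]]
top [637.3  63.8  15. ] 2.778280692985617 2.5017438318233594 457.6910493356841 359.6875638342
side [636.7  62.7  15. ] 2.861977017824412 3.3509213024652795 455.46317441852864 354.11900040222673
```

The block's top triangulates to about 70 mm, as it should. Block: centre (592,38), yaw 80.5°, about 78° off the fence. Fence: yaw 2.6°, face centre about (719,67). I will push its ends alternately with the fingers shut, starting at the far end of the port face towards -y.

Request:
{"method": "arm_command", "body": {
  "rows": [
    [0,0,0,0.183,0],
    [0,0,0,0.183,0],
    [30,-52,0,0,0],
    [30,-52,0,0,0],
    [30,-52,0,0,0],
    [30,-52,0,0,0],
    [30,-52,0,0,0],
    [30,-52,0,0,0]
  ],
  "newtons": 40
}}

```text
time: 1.1
eef_pos: [413.5, -292.8, 253.2]
ee_rot: [-0.0, 1.0, 0.0, -0.0]
force: [0.7, -1.4, 0.1]
grip_width: -0.2
grasp_force: 0.0
```

Request:
{"method": "arm_command", "body": {
  "rows": [
    [30,-52,0,0,0],
    [30,-52,0,0,0],
    [30,-52,0,0,0],
    [30,-52,0,0,0],
    [30,-52,0,0,0],
    [30,-52,0,0,0],
    [30,-52,0,0,0],
    [0,0,0,0,0]
  ]
}}

```text
time: 2.1
eef_pos: [623.9, 73.2, 252.7]
ee_rot: [-0.0, 1.0, 0.002, 0.0]
force: [-0.9, 0.1, -0.6]
grip_width: 0.1
grasp_force: 0.0
```

Request:
{"method": "arm_command", "body": {
  "rows": [
    [29,-42,0,0,0],
    [0,0,60,0,0],
    [0,0,60,0,0],
    [0,0,50,0,0],
    [0,0,23,0,0],
    [0,0,0,0,0]
  ]
}}

```text
time: 2.85
eef_pos: [649.8, 110.6, 58.3]
ee_rot: [0.0, 1.0, 0.0, -0.002]
force: [0.5, -0.6, 1.1]
grip_width: -0.2
grasp_force: 0.0
```

Request:
{"method": "arm_command", "body": {
  "rows": [
    [0,8,0,0,0],
    [0,8,0,0,0],
    [0,5,0,0,0],
    [0,5,0,0,0],
    [0,5,0,0,0],
    [0,5,0,0,0],
    [0,0,0,0,0]
  ]
}}

```text
time: 3.72
eef_pos: [653.1, 75.6, 61.5]
ee_rot: [-0.0, 1.0, 0.0, 0.002]
force: [3.4, 2.4, 1.8]
grip_width: -0.0
grasp_force: 2.2
```

```bash
python3 - <<'E'
from h import *
t=eyes.get_image("top")[:,:,::-1]; s=eyes.get_image("side")[:,:,::-1]
a=cv2.resize(t[115:215,260:380],None,fx=4,fy=4,interpolation=cv2.INTER_CUBIC)
b=cv2.resize(s[145:245,230:330],None,fx=4,fy=4,interpolation=cv2.INTER_CUBIC)
cv2.imwrite("pics/d1.png",np.hstack([a,b[:400]])[:,:800])
cv2.imwrite("pics/top1.png",t);cv2.imwrite("pics/side1.png",s)
E
```

```text
(no output)
```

View pics/d1.png

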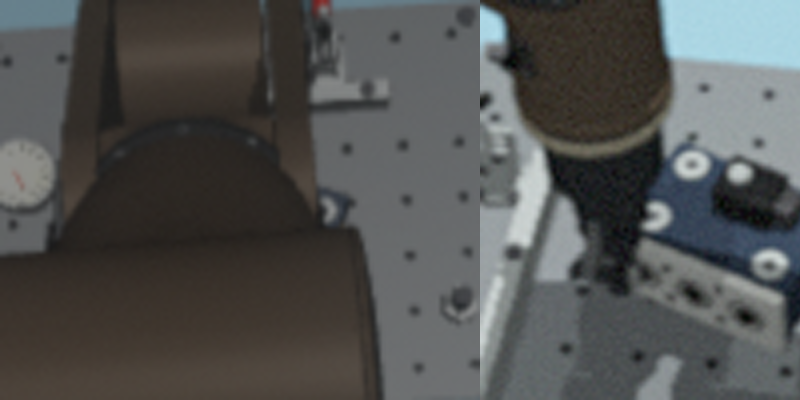

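The arm hides the top view here, and the side view shows the finger at the far port end. I retract to -y, which the next push needs anyway, and measure the strip.

Request:
{"method": "arm_command", "body": {
  "rows": [
    [0,-12,0,0,0],
    [0,0,-60,0,0],
    [0,0,-40,0,0],
    [-25,54,0,0,0],
    [-25,54,0,0,0],
    [-25,54,0,0,0],
    [-25,54,0,0,0],
    [-25,54,0,0,0]
  ]
}}

```text
time: 4.82
eef_pos: [525.9, -183.6, 160.6]
ee_rot: [0.0, 1.0, 0.001, 0.0]
force: [0.7, -0.5, 0.0]
grip_width: 0.1
grasp_force: 0.0
```

Request:
{"method": "arm_command", "body": {
  "rows": [
    [-25,54,0,0,0],
    [0,0,0,0,0]
  ]
}}

```text
time: 5.08
eef_pos: [500.3, -239.4, 160.6]
ee_rot: [0.0, 1.0, -0.002, -0.0]
force: [0.6, 0.9, -0.1]
grip_width: 0.2
grasp_force: 0.0
```

```bash
cat >> h.py <<'E'
A=np.radians(2.65); EX=np.array([np.cos(A),np.sin(A)]); EY=np.array([-np.sin(A),np.cos(A)]); F0=np.array([719.,67.]); B0=np.array([592.2,38.3])
def meas(tag):
    """strip + blue of the block in the top view -> centre, yaw"""
    im=eyes.get_image("top")[:,:,::-1].copy(); cv2.imwrite(f"pics/{tag}.png",im)
    return meas_im(im)
def meas_im(im):
    x0,y0,k=262,120,6
    g=cv2.resize(im[y0:215,x0:385],None,fx=k,fy=k,interpolation=cv2.INTER_CUBIC)
    h=g.astype(int); bright=(h.min(2)>135).astype(np.uint8)
    blue=((h[:,:,0]-h[:,:,2])>14).astype(np.uint8)
    n,l,st,_=cv2.connectedComponentsWithStats(blue); b=(l==1+np.argmax(st[1:,4])).astype(np.uint8)
    near=cv2.dilate(b,np.ones((19,19)))
    n,l,st,_=cv2.connectedComponentsWithStats(bright); best=None
    for i in range(1,n):
        m=(l==i)
        if m.sum()<150 or not (near[m]>0).mean()>.2: continue
        r=cv2.minAreaRect(np.argwhere(m)[:,::-1].astype(np.float32)); L=max(r[1])
        if best is None or L>best[0]: best=(L,r)
    r=best[1]; bx=cv2.boxPoints(r); P=onz("top",(bx+.5)/k-.5+[x0,y0],70)[:,:2]
    e=[P[1]-P[0],P[2]-P[1]]; e=max(e,key=np.linalg.norm); L=np.linalg.norm(e); W=min(np.linalg.norm(P[1]-P[0]),np.linalg.norm(P[2]-P[1]))
    c=P.mean(0); bc=onz("top",(np.argwhere(b)[:,::-1].mean(0)+.5)/k-.5+[x0,y0],70)[0,:2]
    nrm=np.array([e[1],-e[0]])/L
    if nrm@(c-bc)<0: nrm=-nrm
    yaw=np.arctan2(nrm[1],nrm[0]); ctr=c-nrm*43.5
    f=ctr-F0
    print(f"strip {L:.0f}x{W:.0f} mid {c.round(1)} bluec {bc.round(1)} centre {ctr.round(1)} rel {np.degrees(yaw-A):.1f}deg moved {(ctr-B0).round(1)} {np.linalg.norm(ctr-B0):.1f}; in fence x {f@EX:.1f} y {f@EY:.1f}")
    t=np.array([-nrm[1],nrm[0]])
    print("corners PL,PR,BR,BL",*[(ctr+nrm*a*47.5+t*b*65).round(0) for a,b in((1,1),(1,-1),(-1,-1),(-1,1))])
    return ctr,yaw
E
python3 - <<'E'
from h import *
meas_im(cv2.imread("pics/top0.png")); meas("top2")
E
```

```text
Traceback (most recent call last):
  File "h.py", line 43, in meas_im
    r=best[1]; bx=cv2.boxPoints(r); P=onz("top",(bx+.5)/k-.5+[x0,y0],70)[:,:2]
      ~~~~^^^
TypeError: 'NoneType' object is not subscriptable
```

```bash
python3 - <<'E'
from h import *
im=cv2.imread("pics/top0.png"); print(im[175:178,306:345].astype(int)[1].tolist()); 
h=im[120:215,262:385].astype(int); b=((h[:,:,0]-h[:,:,2])>14); print(b.sum()); 
n,l,st,c=cv2.connectedComponentsWithStats(b.astype(np.uint8)); print(st[1:][st[1:,4]>15],)
E
```

```text
[[104, 103, 101], [105, 103, 101], [105, 104, 101], [104, 103, 101], [96, 95, 93], [89, 88, 87], [130, 130, 129], [138, 137, 137], [101, 98, 96], [73, 66, 61], [69, 60, 53], [68, 58, 52], [68, 59, 53], [68, 59, 52], [68, 59, 52], [69, 60, 53], [69, 60, 54], [69, 59, 53], [68, 59, 52], [55, 47, 43], [43, 40, 37], [43, 42, 40], [46, 46, 44], [76, 75, 74], [127, 126, 124], [137, 137, 135], [136, 135, 134], [110, 109, 107], [66, 66, 64], [48, 47, 46], [44, 43, 40], [52, 46, 41], [67, 59, 52], [69, 61, 54], [64, 60, 56], [98, 97, 94], [106, 105, 102], [107, 106, 103], [106, 106, 103]]
569
[[  0   0  28   3  53]
 [119   0   4  50 124]
 [ 53  39  25  38 371]]
```

```bash
sed -i 's/h.min(2)>135/h.min(2)>116/; s/)>14).astype(np.uint8)/)>10).astype(np.uint8); blue[(h.sum(2)>250)]=0/' h.py; python3 - <<'E'
from h import *
meas_im(cv2.imread("pics/top0.png")); meas("top2")
E
```

```text
strip 129x8 mid [601.9  82.5] bluec [590.6  37.5] centre [594.6  39.6] rel 77.6deg moved [2.4 1.3] 2.7; in fence x -125.6 y -21.6
corners PL,PR,BR,BL [539.  97.] [667.  75.] [651. -18.] [522.   4.]
strip 130x9 mid [604.2  72.6] bluec [587.7  28.8] centre [591.6  31. ] rel 70.5deg moved [-0.6 -7.3] 7.3; in fence x -128.9 y -30.1
corners PL,PR,BR,BL [543.  95.] [668.  58.] [640. -33.] [516.   4.]
```

```bash
sed -i 's/B0=np.array(\[592.2,38.3\])/B0=np.array([594.,39.])/' h.py
```

Request:
{"method": "arm_command", "body": {
  "rows": [
    [2,-52,0,0,0],
    [2,-52,0,0,0],
    [2,-52,0,0,0],
    [2,-51,50,0,0],
    [0,0,50,0,0],
    [0,0,0,0,0]
  ]
}}

```text
time: 5.88
eef_pos: [507.2, -33.8, 64.3]
ee_rot: [-0.0, 1.0, 0.002, -0.003]
force: [-0.4, -0.0, 1.1]
grip_width: 0.1
grasp_force: 0.0
```

Request:
{"method": "arm_command", "body": {
  "rows": [
    [1,-9,0,0,0],
    [1,-9,0,0,0],
    [2,-6,0,0,0],
    [2,-6,0,0,0],
    [3,-6,0,0,0],
    [3,-6,0,0,0],
    [3,-6,0,0,0],
    [0,0,0,0,0]
  ]
}}

```text
time: 6.88
eef_pos: [523.2, 12.3, 67.0]
ee_rot: [0.0, 1.0, 0.001, -0.001]
force: [-5.2, -3.4, 2.3]
grip_width: -0.2
grasp_force: 2.7
```

Request:
{"method": "arm_command", "body": {
  "rows": [
    [3,-6,3,0,0],
    [2,-5,2,0,0],
    [0,0,0,0,0]
  ]
}}

```text
time: 7.25
eef_pos: [528.2, 23.1, 62.0]
ee_rot: [0.0, 1.0, 0.0, -0.001]
force: [-7.3, -2.9, 3.5]
grip_width: -0.2
grasp_force: 3.5
```

Request:
{"method": "arm_command", "body": {
  "rows": [
    [-6,14,0,0,0],
    [-6,54,0,0,0],
    [-6,54,-40,0,0],
    [0,56,-50,0,0],
    [0,56,0,0,0],
    [0,30,0,0,0],
    [0,0,0,0,0]
  ]
}}

```text
time: 8.12
eef_pos: [511.8, -230.3, 140.8]
ee_rot: [0.0, 1.0, -0.001, 0.001]
force: [0.3, 0.2, -0.3]
grip_width: 0.0
grasp_force: 0.0
```

```bash
python3 -c "
from h import *
meas('top3')"
```

```text
strip 132x10 mid [632.   82.6] bluec [611.7  39.5] centre [607.6  46.6] rel 53.3deg moved [13.6  7.6] 15.6; in fence x -112.2 y -15.2
corners PL,PR,BR,BL [580. 122.] [688.  50.] [635. -29.] [527.  44.]
```

Request:
{"method": "arm_command", "body": {
  "rows": [
    [31,-50,-20,0,0],
    [31,-50,0,0,0],
    [31,-50,0,0,0],
    [31,-50,0,0,0],
    [31,-50,0,0,0],
    [31,-50,0,0,0],
    [0,-2,0,0,0]
  ]
}}

```text
time: 9.05
eef_pos: [698.7, 79.4, 160.1]
ee_rot: [-0.0, 1.0, 0.003, 0.0]
force: [-1.0, 0.4, 0.0]
grip_width: -0.0
grasp_force: 0.0
```

Request:
{"method": "arm_command", "body": {
  "rows": [
    [-3,3,50,0,0],
    [0,0,48,0,0],
    [0,0,0,0,0]
  ]
}}

```text
time: 9.43
eef_pos: [691.2, 71.5, 59.0]
ee_rot: [0.0, 1.0, 0.001, -0.004]
force: [-0.7, -0.4, -0.3]
grip_width: 0.0
grasp_force: 0.0
```

Request:
{"method": "arm_command", "body": {
  "rows": [
    [-2,6,0,0,0],
    [-2,6,0,0,0],
    [-2,6,0,0,0],
    [-2,6,0,0,0],
    [-2,6,0,0,0],
    [-3,6,0,0,0],
    [-3,6,0,0,0],
    [-3,6,0,0,0]
  ]
}}

```text
time: 10.42
eef_pos: [677.6, 23.3, 64.4]
ee_rot: [-0.0, 1.0, 0.0, 0.002]
force: [4.3, 4.5, 1.9]
grip_width: -0.2
grasp_force: 3.3
```

Request:
{"method": "arm_command", "body": {
  "rows": [
    [-3,6,0,0,0],
    [-3,6,0,0,0],
    [0,0,0,0,0]
  ]
}}

```text
time: 10.8
eef_pos: [671.0, 10.9, 64.1]
ee_rot: [0.0, 1.0, 0.0, 0.002]
force: [2.0, 0.7, 1.6]
grip_width: -0.3
grasp_force: 1.4
```

Request:
{"method": "arm_command", "body": {
  "rows": [
    [6,-8,0,0,0],
    [0,0,-55,0,0],
    [0,0,-45,0,0],
    [-28,55,0,0,0],
    [-28,55,0,0,0],
    [-28,55,0,0,0],
    [-28,55,0,0,0],
    [-28,35,0,0,0]
  ]
}}

```text
time: 11.8
eef_pos: [535.3, -237.4, 162.5]
ee_rot: [0.0, 1.0, 0.0, 0.0]
force: [0.5, 0.5, -0.4]
grip_width: -0.4
grasp_force: 0.0
```

```bash
python3 -c "
from h import *
meas('top4')"
```

```text
strip 132x11 mid [631.1  52. ] bluec [594.9  25.2] centre [592.7  31.6] rel 25.3deg moved [-1.3 -7.4] 7.5; in fence x -127.8 y -29.5
corners PL,PR,BR,BL [604. 111.] [665.  -4.] [581. -48.] [520.  67.]
```

Request:
{"method": "arm_command", "body": {
  "rows": [
    [-8,-56,0,0,0],
    [-8,-56,0,0,0],
    [-8,-56,0,0,0],
    [-8,-56,0,0,0],
    [-8,-58,20,0,0],
    [0,0,50,0,0],
    [0,0,30,0,0],
    [0,0,0,0,0]
  ]
}}

```text
time: 12.85
eef_pos: [494.5, 47.0, 60.8]
ee_rot: [0.0, 1.0, 0.001, -0.002]
force: [-0.1, 0.6, 0.9]
grip_width: 0.1
grasp_force: 0.0
```

Request:
{"method": "arm_command", "body": {
  "rows": [
    [6,-2,0,0,0],
    [6,-2,0,0,0],
    [6,-2,0,0,0],
    [6,-3,0,0,0],
    [6,-3,0,0,0],
    [6,-3,0,0,0],
    [5,-3,0,0,0],
    [0,0,0,0,0]
  ]
}}

```text
time: 13.85
eef_pos: [535.7, 64.7, 62.5]
ee_rot: [0.0, 1.0, 0.0, -0.001]
force: [-9.0, 1.9, 1.8]
grip_width: -0.1
grasp_force: 3.4
```

Request:
{"method": "arm_command", "body": {
  "rows": [
    [5,-2,0,0,0],
    [5,-2,0,0,0],
    [0,0,0,0,0]
  ]
}}

```text
time: 14.22
eef_pos: [545.6, 68.8, 62.5]
ee_rot: [-0.0, 1.0, 0.0, -0.001]
force: [-8.0, 4.0, 3.6]
grip_width: 0.0
grasp_force: 3.5
```

Request:
{"method": "arm_command", "body": {
  "rows": [
    [-20,0,0,0,0],
    [-10,50,-50,0,0],
    [0,58,-40,0,0],
    [0,60,0,0,0],
    [0,60,0,0,0],
    [0,60,0,0,0],
    [0,0,0,0,0]
  ]
}}

```text
time: 15.1
eef_pos: [518.9, -211.0, 142.4]
ee_rot: [0.001, 1.0, -0.002, 0.001]
force: [-1.3, 0.3, 0.0]
grip_width: -0.1
grasp_force: 0.0
```

```bash
python3 -c "
from h import *
meas('top5')"
```

```text
strip 132x11 mid [657.2  40.2] bluec [610.1  29.2] centre [614.7  31.1] rel 9.4deg moved [20.7 -7.9] 22.1; in fence x -105.8 y -31.0
corners PL,PR,BR,BL [648. 105.] [675. -22.] [582. -42.] [555.  85.]
```

Request:
{"method": "arm_command", "body": {
  "rows": [
    [35,-41,-30,0,0],
    [35,-41,0,0,0],
    [35,-41,0,0,0],
    [35,-41,0,0,0],
    [34,-44,0,0,0],
    [0,0,0,0,0]
  ]
}}

```text
time: 15.9
eef_pos: [693.7, 6.4, 171.7]
ee_rot: [-0.0, 1.0, 0.003, 0.001]
force: [-0.7, -0.3, -0.6]
grip_width: -0.1
grasp_force: 0.0
```

Request:
{"method": "arm_command", "body": {
  "rows": [
    [0,11,50,0,0],
    [0,0,52,0,0],
    [0,0,0,0,0],
    [-5,0,0,0,0],
    [-5,0,0,0,0],
    [-4,0,0,0,0],
    [-4,0,0,0,0],
    [0,0,0,0,0]
  ]
}}

```text
time: 16.9
eef_pos: [676.0, -10.1, 72.1]
ee_rot: [0.0, 1.0, 0.0, 0.003]
force: [5.8, -3.9, 2.2]
grip_width: 0.0
grasp_force: 2.5
```

Request:
{"method": "arm_command", "body": {
  "rows": [
    [-4,0,0,0,0],
    [0,0,0,0,0],
    [8,0,0,0,0],
    [0,0,-50,0,0],
    [0,0,-45,0,0],
    [-32,50,0,0,0],
    [-32,50,0,0,0],
    [-32,50,0,0,0]
  ]
}}

```text
time: 17.9
eef_pos: [581.6, -160.9, 165.6]
ee_rot: [0.0, 1.0, 0.001, 0.001]
force: [0.6, -0.0, 0.5]
grip_width: -0.4
grasp_force: 0.0
```

Request:
{"method": "arm_command", "body": {
  "rows": [
    [-50,30,0,0,0],
    [-30,40,0,0,0],
    [0,0,0,0,0]
  ]
}}

```text
time: 18.27
eef_pos: [500.6, -232.0, 165.5]
ee_rot: [0.0, 1.0, -0.001, 0.0]
force: [0.9, 0.7, -0.5]
grip_width: 0.3
grasp_force: 0.0
```

```bash
python3 -c "
from h import *
meas('top6')
o=sensors.get_obs();print(o['qpos'].round(2))
t=cv2.imread('pics/top6.png');cv2.imwrite('pics/c6.png',cv2.resize(t[105:225,240:400],None,fx=5,fy=5,interpolation=cv2.INTER_CUBIC))"
```

```text
strip 133x11 mid [649.8  39.4] bluec [601.7  32.2] centre [606.7  33.1] rel 5.7deg moved [12.7 -5.9] 14.0; in fence x -113.7 y -28.7
corners PL,PR,BR,BL [644. 104.] [663. -24.] [569. -38.] [550.  91.]
[-0.49  0.45  1.91  0.    0.78  1.09]
```

View pics/c6.png

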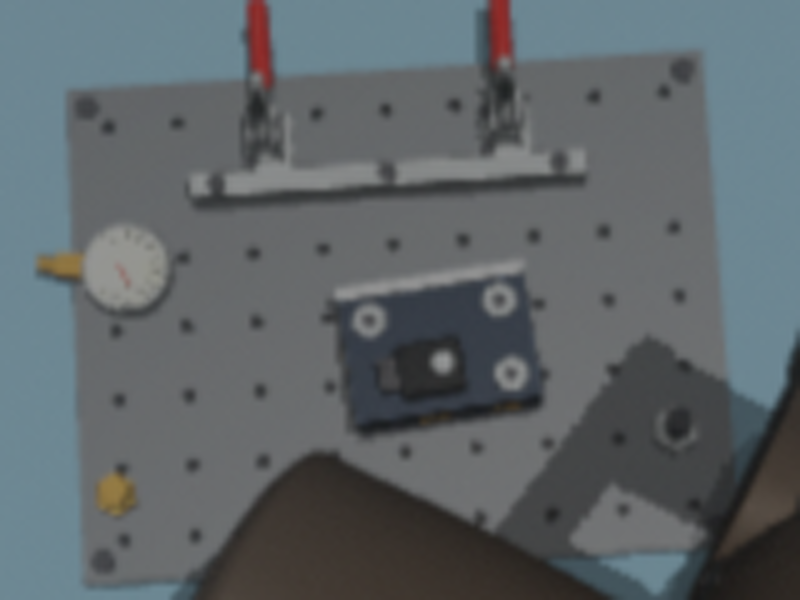

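The strip runs from (335,295) to (525,267) in the crop and the fence edge from (194,201) to (586,180). That puts the block about 5.5° off and 14 mm from its start, so it is turned on its spot. Next I push it home with two opened fingers on the back face, which also squares it.

Request:
{"method": "arm_command", "body": {
  "rows": [
    [5,-52,0,-0.046,70],
    [3,-53,0,0,70],
    [3,-53,0,0,70],
    [3,-53,0,0,70],
    [3,-51,0,0,70],
    [0,0,0,0,70]
  ]
}}

```text
time: 19.08
eef_pos: [509.8, 36.7, 165.0]
ee_rot: [-0.0, 1.0, 0.026, 0.0]
force: [0.3, -0.4, -0.7]
grip_width: 69.7
grasp_force: 0.0
```

Request:
{"method": "arm_command", "body": {
  "rows": [
    [0,8,50,0,70],
    [0,0,45,0,70],
    [0,0,13,0,70],
    [0,0,0,0,70],
    [10,0,0,0,70],
    [8,0,0,0,70],
    [6,0,0,0,70],
    [0,0,0,0,70]
  ]
}}

```text
time: 20.08
eef_pos: [534.5, 25.7, 56.9]
ee_rot: [0.0, 1.0, 0.023, 0.001]
force: [0.1, 0.5, 0.2]
grip_width: 70.0
grasp_force: 0.0
```

Request:
{"method": "arm_command", "body": {
  "rows": [
    [6,0,0,0,70],
    [6,0,0,0,70],
    [6,0,0,0,70],
    [0,0,0,0,70]
  ]
}}

```text
time: 20.58
eef_pos: [550.0, 26.8, 56.0]
ee_rot: [-0.0, 1.0, 0.024, -0.002]
force: [-8.0, 3.7, 4.1]
grip_width: 70.0
grasp_force: 4.0
```

Request:
{"method": "arm_command", "body": {
  "rows": [
    [5,0,-1,0,70],
    [5,0,0,0,70],
    [4,0,0,0,70],
    [0,0,0,0,70],
    [0,0,0,0,70]
  ]
}}

```text
time: 21.2
eef_pos: [563.6, 27.3, 56.8]
ee_rot: [-0.0, 1.0, 0.023, -0.002]
force: [-10.2, 0.9, 2.3]
grip_width: 69.6
grasp_force: 4.6
```

```bash
python3 -c "
from h import *
s=eyes.get_image('side')[:,:,::-1];cv2.imwrite('pics/s7.png',s);cv2.imwrite('pics/c7.png',cv2.resize(s[145:305,180:350],None,fx=3.7,fy=3.7,interpolation=cv2.INTER_CUBIC));print(sensors.get_obs()['torque'])"
```

```text
[0.15337168 1.37003663 0.08143736]
```

View pics/c7.png

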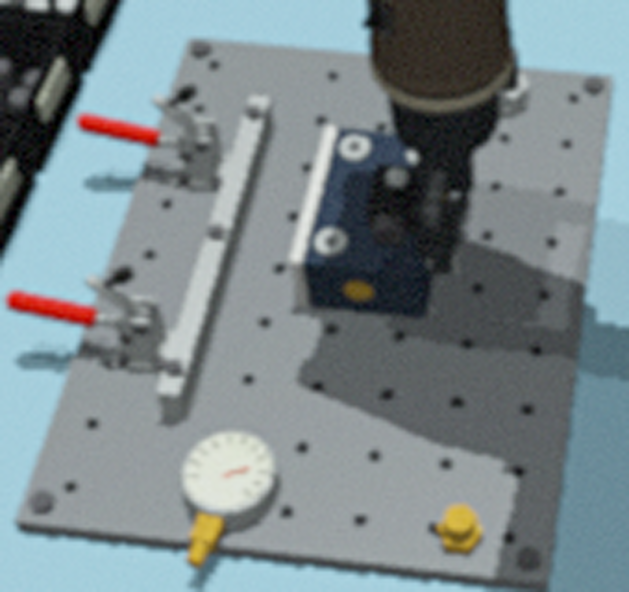

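The side crop shows the port edge from (330,128) to (293,262), with the two fingers behind the block and clear of the coil. I'll check the angle.

```bash
python3 -c "
from h import *
c2=lambda l:(np.array(l)+.5)/3.7-.5+[180,145]
P=onz('side',c2([[330,128],[293,262]]),70)[:,:2]; d=P[1]-P[0]; print(P,np.linalg.norm(d),np.degrees(np.arctan2(-d[0],d[1]))-2.65,[((p-F0)@EX).round(1) for p in P])
P=onz('side',c2([[183,395],[270,102]]),50)[:,:2]; d=P[1]-P[0]; print(np.degrees(np.arctan2(d[0],-d[1])))"
```

```text
[[667.63130977 -32.37910005]
 [662.18069104  96.1852938 ]] 128.67988425654795 -0.22234074661053826 [np.float64(-55.9), np.float64(-55.4)]
3.0102689111477914
```

Square, with about 55 mm to go.

Request:
{"method": "arm_command", "body": {
  "rows": [
    [6,0,0,0,70],
    [6,0,0,0,70],
    [6,0,0,0,70],
    [6,0,0,0,70],
    [6,0,0,0,70],
    [6,0,0,0,70],
    [6,0,0,0,70],
    [0,0,0,0,70]
  ]
}}

```text
time: 22.25
eef_pos: [606.1, 29.2, 56.8]
ee_rot: [-0.0, 1.0, 0.023, -0.002]
force: [-7.1, 0.6, 1.8]
grip_width: 70.3
grasp_force: 3.7
```

Request:
{"method": "arm_command", "body": {
  "rows": [
    [2,0,0,0,70],
    [2,0,0,0,70],
    [2,0,0,0,70],
    [2,0,0,0,70],
    [0,0,0,0,70]
  ]
}}

```text
time: 22.88
eef_pos: [613.1, 29.6, 56.8]
ee_rot: [-0.0, 1.0, 0.023, -0.003]
force: [-11.9, -2.3, 5.2]
grip_width: 69.8
grasp_force: 6.3
```

Request:
{"method": "arm_command", "body": {
  "rows": [
    [1.5,0,0,0,70],
    [1.5,0,0,0,70],
    [0,0,0,0,70]
  ]
}}

```text
time: 23.25
eef_pos: [616.0, 29.7, 56.8]
ee_rot: [-0.0, 1.0, 0.023, -0.003]
force: [-14.2, -0.1, 5.5]
grip_width: 70.0
grasp_force: 6.6
```

Request:
{"method": "arm_command", "body": {
  "rows": [
    [1.5,0,0,0,70],
    [1,0,0,0,70],
    [0,0,0,0,70]
  ]
}}

```text
time: 23.62
eef_pos: [618.4, 29.8, 56.8]
ee_rot: [-0.0, 1.0, 0.023, -0.003]
force: [-13.1, 0.0, 6.3]
grip_width: 70.2
grasp_force: 6.9
```

Request:
{"method": "arm_command", "body": {
  "rows": [
    [1,0,0,0,70],
    [1,0,0,0,70],
    [0,0,0,0,70]
  ]
}}

```text
time: 24.0
eef_pos: [619.7, 29.9, 56.8]
ee_rot: [-0.0, 1.0, 0.023, -0.004]
force: [-16.8, -1.4, 11.2]
grip_width: 70.0
grasp_force: 8.9
```

Request:
{"method": "arm_command", "body": {
  "rows": [
    [1,0,0,0,70],
    [1,0,0,0,70],
    [0,0,0,0,70]
  ]
}}

```text
time: 24.38
eef_pos: [619.7, 29.8, 56.8]
ee_rot: [-0.0, 1.0, 0.023, -0.005]
force: [-28.7, -1.2, 21.6]
grip_width: 69.7
grasp_force: 14.6
```

The force rose to 29 N with no further travel, so the block is home. I back straight off and check.

Request:
{"method": "arm_command", "body": {
  "rows": [
    [-3,0,0,0,70],
    [-20,0,0,0,70],
    [-40,0,0,0,70],
    [-30,0,-50,0,70],
    [0,50,-50,0,70],
    [0,60,0,0,70],
    [0,60,0,0,70],
    [0,60,0,0,70]
  ]
}}

```text
time: 25.38
eef_pos: [542.9, -200.3, 152.0]
ee_rot: [0.0, 1.0, 0.023, 0.0]
force: [0.3, 0.9, -0.5]
grip_width: 70.1
grasp_force: 0.0
```

Request:
{"method": "arm_command", "body": {
  "rows": [
    [0,50,0,0,70],
    [0,0,0,0,70],
    [0,0,0,0,70]
  ]
}}

```text
time: 25.75
eef_pos: [544.8, -248.1, 151.4]
ee_rot: [-0.0, 1.0, 0.023, -0.0]
force: [0.3, 0.3, -0.3]
grip_width: 69.9
grasp_force: 0.0
```

```bash
python3 -c "
from h import *
meas('top8')
t=cv2.imread('pics/top8.png');s=eyes.get_image('side')[:,:,::-1]
a=cv2.resize(t[115:205,260:380],None,fx=4,fy=4,interpolation=cv2.INTER_CUBIC)
b=cv2.resize(s[165:255,215:295],None,fx=4,fy=4,interpolation=cv2.INTER_CUBIC)
cv2.imwrite('pics/c8.png',np.hstack([a,b]))"
```

```text
strip 19x19 mid [701.3  -9.9] bluec [672.6  32.3] centre [657.8  -9.2] rel -3.7deg moved [ 63.8 -48.2] 79.9; in fence x -64.7 y -73.3
corners PL,PR,BR,BL [706.  55.] [704. -75.] [609. -73.] [611.  57.]
```

View pics/c8.png

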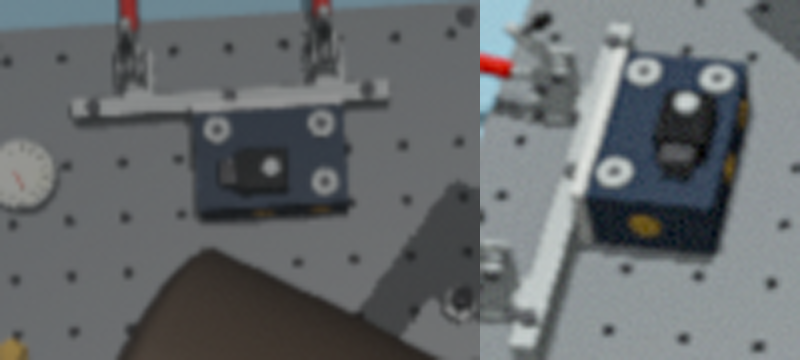

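The bright strip has merged with the fence along its whole length, from (192,108) to (342,100), and there is no gap in either view. The other parts I can see look unmoved and the arm is clear, so I hand in.

```bash
python3 -c "
from cell import ctrl
print(ctrl.close_job())"
```

```text
the job is handed in; nothing more can be done
None
```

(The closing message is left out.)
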